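# Sound the tool block's wells with a depth rod

## Robot

A 6-joint arm with a two-finger parallel gripper is mounted at the origin on the work surface. World frame = base frame: x ahead of the robot, y to its left, z up, the work surface at z = 0. Lengths are in m, angles in rad, forces in N, time in s.
With the tool pointing down it reaches from about 0.35 to 0.875 m from the base axis. Payload 15.5 kg.
Tool frame: the origin (TCP) lies midway between the tips of the shut fingers; the grasp point (between the pads) lies ctrl.grip_depth behind it (ctrl.grip_depth is the distance from the TCP to the grasp point, in m); z points along the fingers, y is the direction in which the jaws open and shut (so a half turn about z gives the same grasp; the last joint's range is limited). The gripper opens to 85 mm and grips with 20 to 120 N. Pads are 22 mm wide; open, the fingers measure 114 mm over their backs; the gripper's body (76 mm by 85 mm) begins 54 mm behind the grasp point. The pads swing forward as they close: fully open they stand 13 mm farther back than shut.
Start: joints at [-1.347, 0.494, 1.345, -0, 1.302, -0.096], TCP at [0.196, -0.594, 0.231] pointing down, gripper open.
Joint ranges: [-2.91, 2.91], [-0.82, 2.16], [0.22, 2.67], [-1.22, 4.37], [0.12, 2.79], [-3.08, 3.08]. Speed limits (rad/s): [1.89, 1.89, 2.57, 3.01, 3.01, 3.01].

## Interface

Orientations are given as a unit quaternion [w, x, y, z].
In Python, from station import ctrl, read_camera, calibration, workorder gives the robot as it stands. The module is installed in compiled form; this text tells all that it offers.
- The arm moves only by the shell command python3 -m pendant 'ROWS'. ROWS is a JSON object of lists of equal length, an entry for each row: "dp": the shift along the world's x, y, z in units of 25 mm (1.0 is 25 mm), a list of three; "twist": the turn, a rotation vector about the world's x, y, z in units of 6 degrees (1.0 is 6 degrees), a list of three; "claw": the opening, from -1 (shut) to 1 (fully open), so that 0 is half open. In form: {"dp": [[tx, ty, tz], ...], "twist": [[wx, wy, wz], ...], "claw": [claw, ...]}. A call has exactly 5 rows; each row shifts and turns the pose as measured when the row begins; what a row does not reach is not made up. A row lasts 1/10 s, in which the tool goes at most 50 mm and 8.59 degrees, less where a joint would pass 70% of its speed; a pose out of reach is approached as far as the arm can. A call is refused whole if a number of a shift passes 1 or a number of a turn 1, either way. A call with a gripper value outside its range is refused whole. The fingers move at their own pace and stop on an object; the grip force is fixed at half the most. Time passes only in rows, so rows that do not move let the fingers close, or fill a call up. It gives the time, the measured TCP pose, the force and the opening at its end, in the units of the state.
- ctrl.sense(): the state, without advancing time (a new reading comes with each control period).
- read_camera(name): name is "scene" or "top"; returns the picture (420x560x3 uint8, red, green, blue); there is no depth.
- calibration(name): a dict with "vfov" (degrees; the focal length in pixels is half the picture's height over the tangent of half this angle, whatever the lens; pixels are square), "cx", "cy" (the principal point, pixels), "xyz" and "orientation" of the camera in the world. Camera axes: x right, y down, z forward; pixel columns grow to the right and rows downward; lengths in m; the calibration is good to about 2 mm. A picture is of the moment at which its call begins. calibration takes no time and is no camera call.
- workorder.hand_in(): hands the job in, once; it reports no verdict.
The state is a dict: "time": time; "joint_pos": joint angles; "qd": joint speeds; "tau": joint torques, N m; "eef_pos": TCP position; "tcp_rot": TCP orientation; "contact_force": force on the tool from outside, world axes, zero at the start; "torque": the same for the moment, N m; "opening": opening from 0.0 (shut) to 1.0 (fully open).
Only numpy, scipy, OpenCV 4.12 (cv2) and the standard library are available. Lean on these libraries where they do the work, as an engineer would, in place of code of your own. Each camera call takes 0.05 s, during which the arm holds its last target.

## Task

The long bar spoons need the deepest of the tool block's three wells. Take the depth rod from its stand and sound all three wells in turn, from the robot's left to its right, lowering it gently until it bottoms and its sprung tip gives a few millimetres (not to more than three quarters of its 12 mm stroke); then leave the rod standing free on the bottom of the deepest well to mark it. Leave the jug, cup and tamper alone.

Things in the scene. Friction and masses are not known exactly. Their poses are not given: they have to be found in the camera images.
- block: Fixed hardwood tool block, 70 mm (its x) by 160 mm (its y) by 80 mm high, with three round wells bored straight down in a row along its y, 50 mm apart. Origin: centre of its underside, on the counter; z up.
- well_left (a point): Centre of the mouth (level with the block's top, 80 mm over the counter) of the well on the robot's left (block's +y end). The well is 15 mm wide with a 2 mm chamfer. Its depth is unknown: the three wells hold hidden plugs and are between 20 and 65 mm deep, no two within 10 mm of each other; which is deepest changes from start to start. Axes as the block's.
- well_middle (a point): The same for the middle well.
- well_right (a point): The same for the well on the robot's right (block's -y end).
- stand: Fixed black square stand, 70 by 70 by 35 mm high, with one upright socket 15.5 mm wide and 29 mm deep in its centre, in which the depth rod stands at the start. Origin: centre of its underside.
- rod: Loose steel depth rod, about 0.09 kg, 147 mm long, upright at the start. From below: sprung feeler 10 mm thick (15 mm showing), stem 12 mm thick up to 95 mm above the tip, collar 28 mm wide (95 to 99 mm), round ribbed grip 22 mm thick (101 to 145 mm). Fine rings every 10 mm on the stem, from 25 mm above the tip. Origin: on the axis at the tip when the feeler is out; z along the rod towards the grip.
- rod_grip (a point): Middle of the rod's grip, on the axis, 122 mm above the tip.
- rod_tip (a point): Centre of the feeler's flat lower end, which touches a well's bottom; it moves with the feeler.
- feeler (a joint): How far the feeler is pushed up into the stem, m: 0 out, end stop 0.012. Spring: 1.6 N before it gives, then 0.8 N more per mm (about 3 N at 1.5 mm, 9 N at 9 mm). The rod's own weight does not push it in.
- jug: Bystander: steel milk jug, 82 mm wide, 98 mm high, wire handle. Origin: centre of its underside.
- cup: Bystander: white cup, 84 mm wide, 60 mm high. Origin: centre of its underside.
- tamper: Bystander: steel coffee tamper, 58 mm wide, 85 mm high, standing on its face. Origin: centre of its underside.
Things that resemble listed ones, but are neither listed nor needed, are in the scene too. Of the things that look like the rod, the smaller one is meant.

How it is judged:
By the outcome, as a careful person would: the job done as asked, in the order asked, and still so for the second after the job is handed in, with the robot touching nothing.
It also fails if it takes over 61 s, if anything falls off the work surface, if the arm or the gripper's body presses on something with over 40 N, if the wrist force passes 120 N, or if a joint passes its speed limit or range.

## Working session

There is one attempt and no reset: what is moved stays moved. The work goes in short steps, Python scripts to look and compute and a shell command to move; the robot and the scene stay as the last step left them, time stands still between calls to the robot, and variables do not carry over. Pictures are saved under pics/ and viewed, and the job is handed in when it is done.

```bash
mkdir -p pics; python3 - <<'E'
from station import ctrl, read_camera, calibration
import cv2
for n in("scene","top"):
    im=read_camera(n); cv2.imwrite(f"pics/{n}0.png",im[:,:,::-1]); print(calibration(n))
print(ctrl.sense(), ctrl.grip_depth)
E
```

```text
{'vfov': 46.18873495319896, 'cx': 277.09662340012835, 'cy': 208.79391552523086, 'xyz': array([ 1.2515107 , -0.26669672,  0.79169268]), 'orientation': array([-0.34147175,  0.78568853,  0.46912964, -0.21449468])}
{'vfov': 42.145170086931586, 'cx': 277.7130296478493, 'cy': 205.79378555138683, 'xyz': array([0.51370579, 0.03347936, 1.32973472]), 'orientation': array([ 0.02884539, -0.70135733,  0.7119574 , -0.01955735])}
{'time': 0.1, 'joint_pos': array([-1.34748683e+00,  4.94132398e-01,  1.34610130e+00, -8.04704274e-06,
        1.30250358e+00, -9.55066760e-02]), 'qd': array([-0.00015094, -0.00334011, -0.00219703,  0.00222197, -0.00014637,
       -0.00050123]), 'tau': array([ 2.50711848e-03, -8.83585167e+01, -3.84562612e+01, -3.86468573e-04,
        5.12216444e-03,  2.60050302e-05]), 'eef_pos': array([ 0.19582177, -0.59316894,  0.23074194]), 'tcp_rot': array([-5.70898355e-04,  9.87321082e-01,  1.58734854e-01, -4.04178480e-05]), 'contact_force': array([ 0.37058288, -0.1982018 ,  0.4733585 ]), 'torque': array([-0.02758517,  0.001737  , -0.00381239]), 'opening': 1.00365953843255} 0.0187
```

View pics/scene0.png

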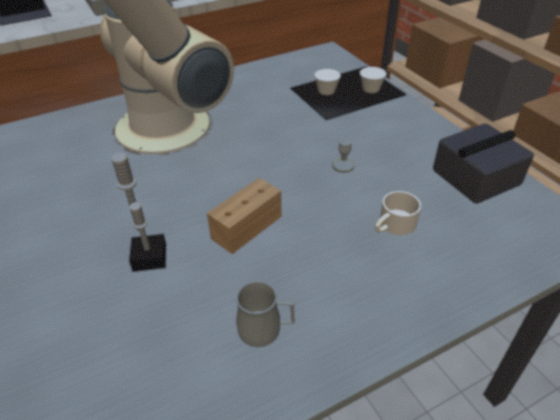

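View pics/top0.png

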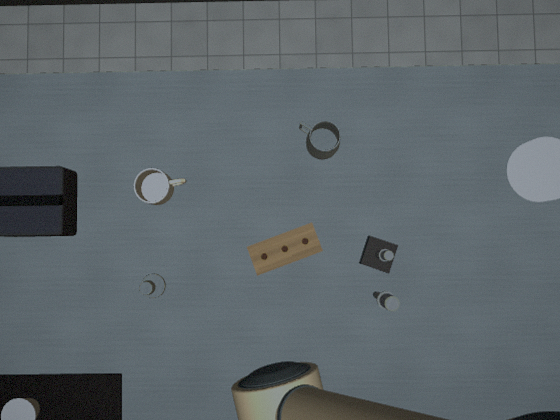

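The scene view shows the rod in its stand at about (140,215), with a bigger decoy rod behind it at (122,170) and the block at (245,212). In the top view the stand is at (378,254), the decoy at (388,300), and the wells are at about (264,257), (285,249) and (306,241). I'll zoom in next.

```bash
cat > h.py <<'E'
import numpy as np, cv2
from scipy.spatial.transform import Rotation as R
from station import ctrl, read_camera, calibration
def cam(n):
    c=calibration(n); q=c['orientation']; M=R.from_quat([q[1],q[2],q[3],q[0]]).as_matrix()
    f=210/np.tan(np.radians(c['vfov']/2)); return M,f,c
def ray(n,u,v):
    M,f,c=cam(n); d=M@np.array([(u-c['cx'])/f,(v-c['cy'])/f,1]); return c['xyz'],d/np.linalg.norm(d)
def plane(n,u,v,z):
    o,d=ray(n,u,v); return o+d*(z-o[2])/d[2]
def proj(n,p):
    M,f,c=cam(n); q=M.T@(np.asarray(p)-c['xyz']); return q[0]/q[2]*f+c['cx'],q[1]/q[2]*f+c['cy']
def tri(n1,p1,n2,p2):
    o1,d1=ray(n1,*p1);o2,d2=ray(n2,*p2)
    s=np.linalg.lstsq(np.c_[d1,-d2],o2-o1,rcond=None)[0]
    a=o1+s[0]*d1;b=o2+s[1]*d2; return (a+b)/2,np.linalg.norm(a-b)
def crop(n,im,x0,y0,w,h,k,out):
    cv2.imwrite(out,cv2.resize(im[y0:y0+h,x0:x0+w,::-1],None,fx=k,fy=k,interpolation=cv2.INTER_CUBIC))
E
python3 - <<'E'
from h import *
t=cv2.imread('pics/top0.png')[:,:,::-1]; s=cv2.imread('pics/scene0.png')[:,:,::-1]
crop('top',t,240,215,80,65,10,'pics/t_block.png')
crop('top',t,345,225,75,75+15,6,'pics/t_stand.png')
crop('scene',s,105,145,75,130,4,'pics/s_stand.png')
crop('scene',s,200,175,90,75,8,'pics/s_block.png')
E
```

```text
(no output)
```

View pics/t_block.png

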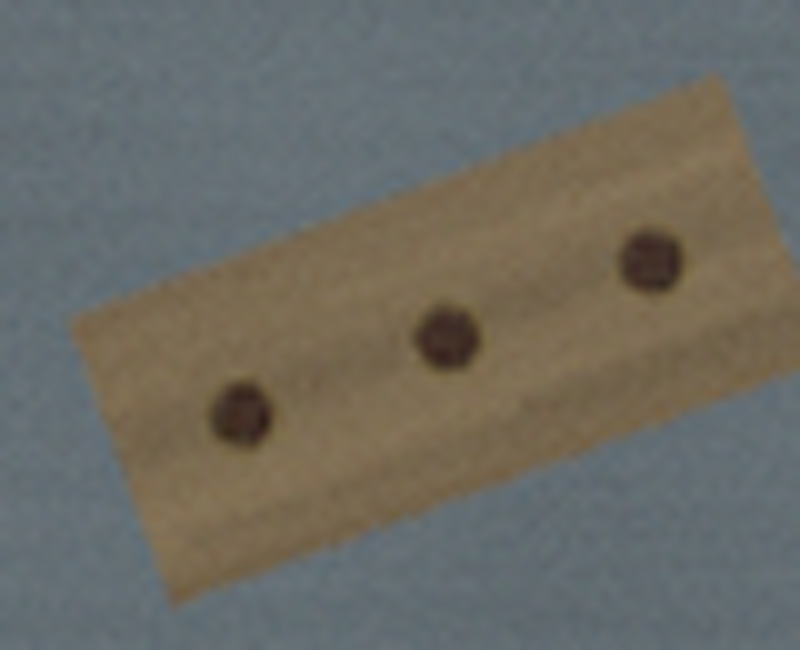

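View pics/t_stand.png

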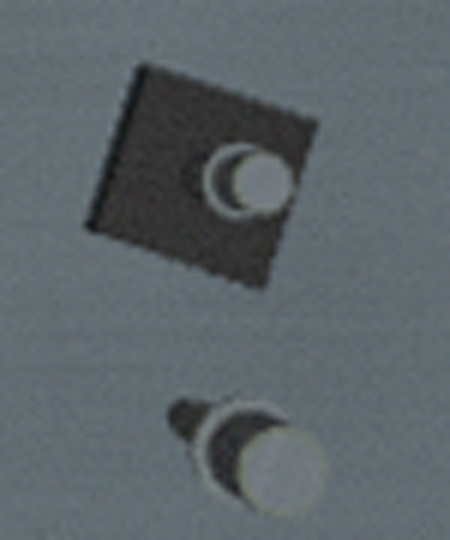

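View pics/s_stand.png

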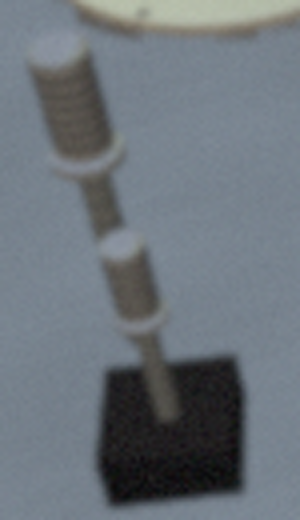

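View pics/s_block.png

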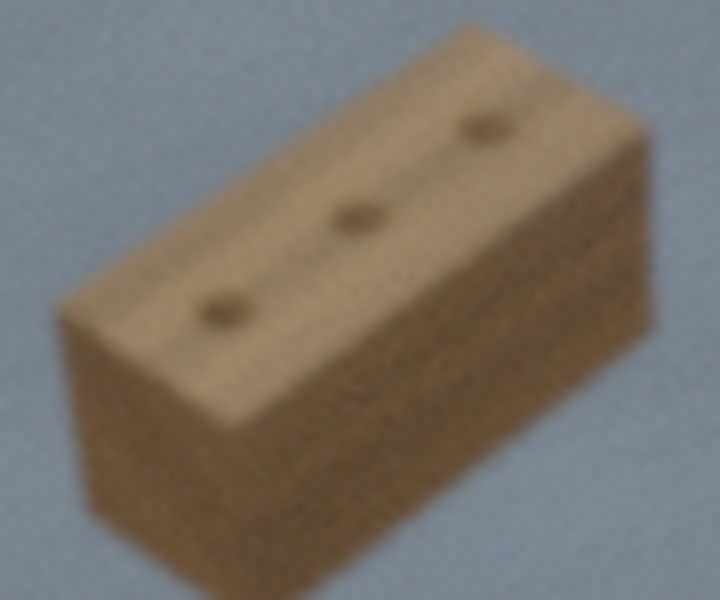

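```bash
python3 - <<'E'
from h import *
t=cv2.imread('pics/top0.png').astype(float); s=cv2.imread('pics/scene0.png').astype(float)
def dark(im,u,v,r,ch=2):
    p=im[v-r:v+r+1,u-r:u+r+1].sum(2); b=np.median(p); w=np.clip(b-p-0.25*(b-p.min()),0,None)
    y,x=np.mgrid[v-r:v+r+1,u-r:u+r+1]; return (x*w).sum()/w.sum(),(y*w).sum()/w.sum()
T=[dark(t,u,v,5) for u,v in((264,256),(284,248),(305,241))]
S=[dark(s,u,v,4) for u,v in((260,191),(245,202),(228,213))]
for a,b in zip(T,S):
    P=plane('top',*a,.08);Q=plane('scene',*b,.08)
    print(np.round(a,2),np.round(b,2),P.round(4),Q.round(4),tri('top',a,'scene',b))
k=lambda x,y,x0,y0,k:(x0+(x+.5)/k-.5,y0+(y+.5)/k-.5)
print('stand top c',[plane('top',*k(x,y,345,225,6),.035).round(4) for x,y in((143,64),(318,122),(265,290),(88,228))])
print('standscene',[plane('scene',*k(x,y,105,145,4),.035).round(4) for x,y in((108,370),(237,358),(243,488),(105,465))])
a=k(263,181,345,225,6); b=k(123,246,105,145,4)
print('rodtop',a,b,plane('top',*a,.153),plane('scene',*b,.153),tri('top',a,'scene',b))
a=k(238,180,345,225,6);print('collar',plane('top',*a,.105))
a=k(285,470,345,225,6); b=k(58,52,105,145,4); print('decoy top',tri('top',a,'scene',b))
E
```

```text
[263.8  256.08] [260.28 190.75] [0.4849 0.0827 0.08  ] [0.4871 0.082  0.08  ] (array([0.48486918, 0.08294337, 0.07792064]), np.float64(0.0002429131613950962))
[284.35 248.53] [244.28 201.97] [0.5014 0.0355 0.08  ] [0.504  0.0347 0.08  ] (array([0.50141112, 0.03564187, 0.07753416]), np.float64(0.0002298388953226487))
[304.72 240.75] [227.57 213.67] [ 0.5185 -0.0113  0.08  ] [ 0.5207 -0.0123  0.08  ] (array([ 0.518444  , -0.01143404,  0.07774399]), np.float64(8.751907411901213e-05))
stand top c [array([ 0.5294, -0.1638,  0.035 ]), array([ 0.5056, -0.232 ,  0.035 ]), array([ 0.4401, -0.2093,  0.035 ]), array([ 0.4653, -0.1406,  0.035 ])]
standscene [array([ 0.4424, -0.2077,  0.035 ]), array([ 0.4674, -0.1435,  0.035 ]), array([ 0.5582, -0.1703,  0.035 ]), array([ 0.509 , -0.2278,  0.035 ])]
rodtop (388.4166666666667, 254.75) (135.375, 206.125) [ 0.48558547 -0.18759052  0.153     ] [ 0.48883115 -0.18728859  0.153     ] (array([ 0.4856704 , -0.18750069,  0.15057301]), np.float64(0.0011089908094654168))
collar [ 0.48494125 -0.18734011  0.105     ]
decoy top (array([ 0.38895864, -0.18214565,  0.20347911]), np.float64(0.0013049656157347257))
```

```bash
python3 -m pendant '{"dp":[[0.7,1,0],[0.7,1,0],[0.7,1,0],[0.7,1,0],[0.7,1,0]],"twist":[[0,0,0],[0,0,0],[0,0,0],[0,0,0],[0,0,0]],"claw":[1,1,1,1,1]}'; python3 -m pendant '{"dp":[[0.7,1,0],[0.7,1,0],[0.7,1,0],[0.7,1,0],[0.7,1,0]],"twist":[[0,0,0],[0,0,0],[0,0,0],[0,0,0],[0,0,0]],"claw":[1,1,1,1,1]}'
```

```text
time: 0.6
eef_pos: [0.2831, -0.4659, 0.2287]
tcp_rot: [-0.002, 0.988, 0.156, -0.001]
contact_force: [0.5, -0.7, 0.5]
opening: 1.002
time: 1.1
eef_pos: [0.3729, -0.3347, 0.2277]
tcp_rot: [-0.003, 0.988, 0.156, -0.001]
contact_force: [-0.1, -1.0, -0.2]
opening: 1.002
```

```bash
python3 -m pendant '{"dp":[[0.75,1,0],[0.75,1,0],[0.75,1,0],[0.75,1,0],[0.75,1,0]],"twist":[[0,0,0],[0,0,0],[0,0,0],[0,0,0],[0,0,0]],"claw":[1,1,1,1,1]}'; python3 -m pendant '{"dp":[[0.6,0.6,0],[0.2,0,0],[0,0,0],[0,0,0],[0,0,0]],"twist":[[0,0,0],[0,0,0],[0,0,0],[0,0,0],[0,0,0]],"claw":[1,1,1,1,1]}'; python3 -c "
from h import *
s=ctrl.sense();print(s['eef_pos'],s['tcp_rot'])
q=s['tcp_rot'];M=R.from_quat([q[1],q[2],q[3],q[0]]).as_matrix();print(M)
# twist (world) to vertical
z=M[:,2];print('twist units',np.degrees(np.cross(z,[0,0,-1]))/6)"
```

```text
time: 1.6
eef_pos: [0.469, -0.2034, 0.2269]
tcp_rot: [-0.003, 0.988, 0.156, -0.002]
contact_force: [-0.4, 0.3, 0.7]
opening: 0.996
time: 2.1
eef_pos: [0.49, -0.1856, 0.226]
tcp_rot: [-0.004, 0.988, 0.157, -0.003]
contact_force: [-0.5, -0.2, -0.4]
opening: 1.0
[ 0.4899515  -0.18558225  0.22602811] [-0.00407973  0.98751178  0.15747234 -0.00250898]
[[ 0.95039234  0.3109911  -0.00624018]
 [ 0.31103205 -0.95037164  0.00726738]
 [-0.0036704  -0.00884776 -0.99995412]]
twist units [-0.06939836 -0.05958935 -0.        ]
```

```bash
python3 -m pendant '{"dp":[[-0.1,-0.08,-0.2],[0,0,-0.8],[0,0,-0.8],[0,0,-0.6],[0,0,0]],"twist":[[-0.07,-0.06,0],[0,0,0],[0,0,0],[0,0,0],[0,0,0]],"claw":[1,1,1,1,1]}'; python3 -c "
from h import *
s=ctrl.sense();print(s['eef_pos'],s['tcp_rot'])
for n in('scene','top'):
  im=read_camera(n); cv2.imwrite('pics/%s1.png'%n,im[:,:,::-1])
  u,v=proj(n,s['eef_pos']); u=int(u);v=int(v); crop(n,im,u-45,v-40,90,80,7,'pics/%s1c.png'%n)
q=s['tcp_rot'];M=R.from_quat([q[1],q[2],q[3],q[0]]).as_matrix();z=M[:,2];print('twist units',np.degrees(np.cross(z,[0,0,-1]))/6)"
```

```text
time: 2.6
eef_pos: [0.4845, -0.1907, 0.1638]
tcp_rot: [0.002, 0.988, 0.155, 0.001]
contact_force: [0.3, -0.0, -0.0]
opening: 1.0
[ 0.48452242 -0.19073958  0.16377013] [1.58139402e-03 9.87856753e-01 1.55356832e-01 8.88519667e-04]
twist units [0.02719932 0.02145556 0.        ]
```

View pics/scene1c.png

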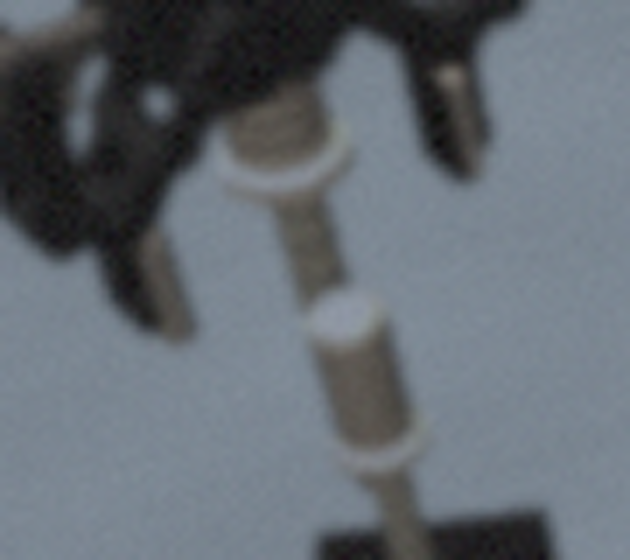

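View pics/top1.png

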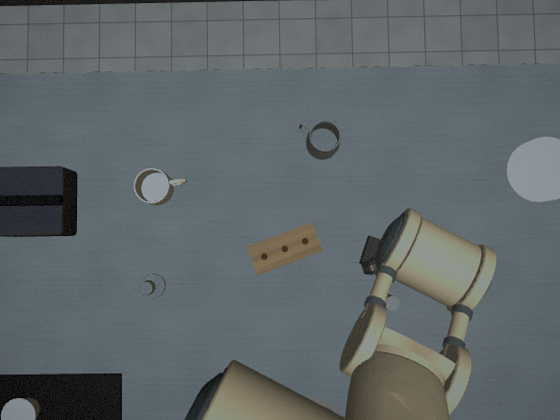

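The scene crop shows the open fingers on either side of the rod grip. The rod's axis is about 2.5 px right of the TCP, in line with the 3 mm y offset from the numbers. I'll correct that and go down.

```bash
python3 -m pendant '{"dp":[[0.1,0.12,0],[0,0,-0.5],[0,0,-0.5],[0,0,-0.5],[0,0,-0.2]],"twist":[[0.02,0.02,0],[0,0,0],[0,0,0],[0,0,0],[0,0,0]],"claw":[1,1,1,1,1]}';  python3 -c "
from h import *
s=ctrl.sense();print(s['eef_pos'],s['tcp_rot'])
for n in('scene',):
  im=read_camera(n); cv2.imwrite('pics/%s2.png'%n,im[:,:,::-1])
  u,v=proj(n,s['eef_pos']); print(u,v); u=int(u);v=int(v); crop(n,im,u-45,v-40,90,80,7,'pics/%s2c.png'%n)
q=s['tcp_rot'];M=R.from_quat([q[1],q[2],q[3],q[0]]).as_matrix();z=M[:,2];print('twist units',np.degrees(np.cross(z,[0,0,-1]))/6)"
```

```text
time: 3.2
eef_pos: [0.49, -0.1889, 0.1235]
tcp_rot: [0.003, 0.988, 0.155, 0.004]
contact_force: [-0.3, 0.8, 0.1]
opening: 1.003
[ 0.49004567 -0.18891721  0.12348058] [0.00310879 0.98784212 0.15538511 0.00370725]
137.8767556330353 217.77715346853103
twist units [0.04764985 0.07916814 0.        ]
```

View pics/scene2c.png

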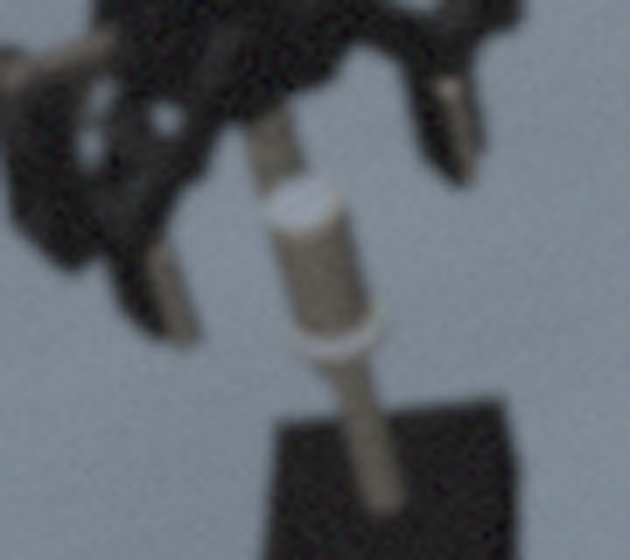

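```bash
python3 -m pendant '{"dp":[[-0.1,0.04,-0.2],[0,0,-0.2],[0,0,0],[0,0,0],[0,0,0]],"twist":[[0.04,0.07,0],[0,0,0],[0,0,0],[0,0,0],[0,0,0]],"claw":[1,1,1,1,1]}'; cat > st.py <<'E'
from h import *
s=ctrl.sense();print(s['eef_pos'].round(4),'F',s['contact_force'].round(2),'op',round(s['opening'],3),'t',s['time'])
q=s['tcp_rot'];M=R.from_quat([q[1],q[2],q[3],q[0]]).as_matrix();z=M[:,2];print('twist units',(np.degrees(np.cross(z,[0,0,-1]))/6).round(3),M[:,1].round(3))
E
python3 st.py
```

```text
time: 3.75
eef_pos: [0.4878, -0.188, 0.1131]
tcp_rot: [0.001, 0.988, 0.155, 0.0]
contact_force: [0.1, 0.2, 0.5]
opening: 1.001
[ 0.4878 -0.188   0.1131] F [0.08 0.23 0.52] op 1.001 t 3.75
twist units [0.008 0.01  0.   ] [ 0.307 -0.952  0.001]
```

```bash
for i in 1 ; do python3 -m pendant '{"dp":[[0,0,0],[0,0,0],[0,0,0],[0,0,0],[0,0,0]],"twist":[[0,0,0],[0,0,0],[0,0,0],[0,0,0],[0,0,0]],"claw":[-1,-1,-1,-1,-1]}'; done; python3 st.py;  python3 -m pendant '{"dp":[[0,0,0],[0,0,0],[0,0,0],[0,0,0],[0,0,0]],"twist":[[0,0,0],[0,0,0],[0,0,0],[0,0,0],[0,0,0]],"claw":[-1,-1,-1,-1,-1]}'; python3 st.py
```

```text
time: 4.25
eef_pos: [0.4881, -0.1882, 0.1139]
tcp_rot: [0.001, 0.988, 0.155, 0.001]
contact_force: [-0.9, 0.8, 1.3]
opening: 0.241
[ 0.4881 -0.1882  0.1139] F [-0.88  0.77  1.26] op 0.241 t 4.25
twist units [0.014 0.021 0.   ] [ 0.307 -0.952  0.002]
time: 4.75
eef_pos: [0.4881, -0.1882, 0.1139]
tcp_rot: [0.001, 0.988, 0.155, 0.001]
contact_force: [0.3, 0.4, 0.9]
opening: 0.238
[ 0.4881 -0.1882  0.1139] F [0.25 0.4  0.94] op 0.238 t 4.75
twist units [0.014 0.022 0.   ] [ 0.307 -0.952  0.002]
```

```bash
python3 -m pendant '{"dp":[[0,0,0.4],[0,0,0.6],[0,0,0.8],[0,0,1],[0,0,1]],"twist":[[0,0,0],[0,0,0],[0,0,0],[0,0,0],[0,0,0]],"claw":[-1,-1,-1,-1,-1]}'; python3 -m pendant '{"dp":[[0,0,0.6],[0,0,0.2],[0,0,0],[0,0,0],[0,0,0]],"twist":[[0,0,0],[0,0,0],[0,0,0],[0,0,0],[0,0,0]],"claw":[-1,-1,-1,-1,-1]}'; python3 st.py; python3 -c "
from h import *
s=ctrl.sense()
for n in('scene','top'):
  im=read_camera(n); cv2.imwrite('pics/%s3.png'%n,im[:,:,::-1])
  u,v=proj(n,s['eef_pos']); print(u,v); u=int(u);v=int(v); crop(n,im,u-45,v-30,90,110,5,'pics/%s3c.png'%n)
"
```

```text
time: 5.25
eef_pos: [0.4859, -0.1871, 0.2113]
tcp_rot: [-0.001, 0.988, 0.155, -0.002]
contact_force: [0.9, -0.5, -0.5]
opening: 0.242
time: 5.75
eef_pos: [0.4863, -0.1873, 0.2358]
tcp_rot: [0.0, 0.988, 0.155, 0.0]
contact_force: [-0.2, -0.5, -0.8]
opening: 0.244
[ 0.4863 -0.1873  0.2358] F [-0.17 -0.5  -0.81] op 0.244 t 5.75
twist units [0.006 0.004 0.   ] [ 0.307 -0.952  0.001]
125.49491073388705 171.93179600494702
396.10348036509413 255.25487097788817
```

View pics/scene3c.png

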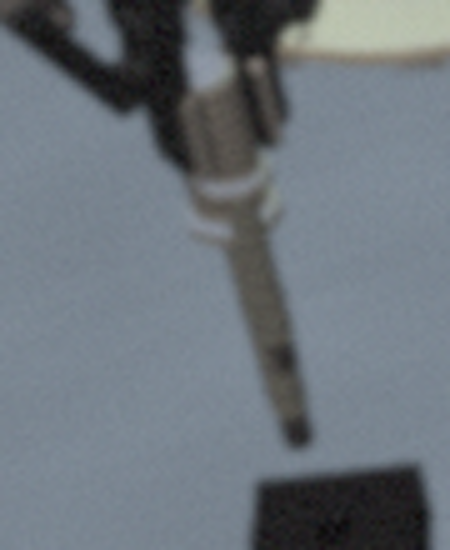

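View pics/top3c.png

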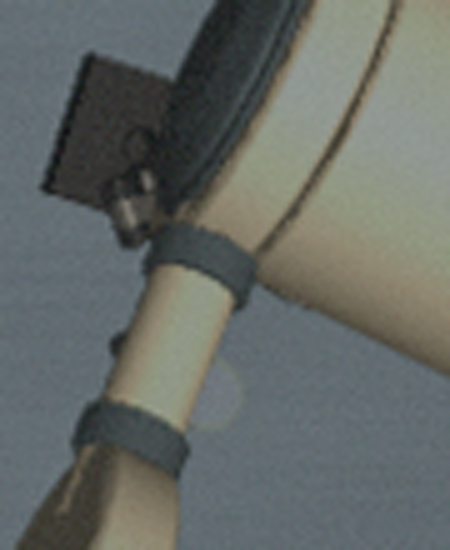

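In the scene crop the rod hangs from the gripper with its dark feeler tip at crop (297,437). It's clear of the stand and the decoy is behind it. I'll move over to the left well.

```bash
python3 -m pendant '{"dp":[[0,0.5,0],[0,1,0],[0,1,0],[0,1,0],[0,1,0]],"twist":[[0,0,0],[0,0,0],[0,0,0],[0,0,0],[0,0,0]],"claw":[-1,-1,-1,-1,-1]}'; python3 -m pendant '{"dp":[[0,1,0],[0,1,0],[0,1,0],[0,1,0],[0,0.8,0]],"twist":[[0,0,0],[0,0,0],[0,0,0],[0,0,0],[0,0,0]],"claw":[-1,-1,-1,-1,-1]}'; python3 st.py
```

```text
time: 6.35
eef_pos: [0.4849, -0.0708, 0.2334]
tcp_rot: [-0.001, 0.988, 0.153, -0.002]
contact_force: [1.0, -0.2, -1.2]
opening: 0.242
time: 6.85
eef_pos: [0.4818, 0.0582, 0.2317]
tcp_rot: [-0.002, 0.988, 0.154, -0.003]
contact_force: [0.9, -0.2, -0.6]
opening: 0.237
[0.4818 0.0582 0.2317] F [ 0.94 -0.16 -0.59] op 0.237 t 6.85
twist units [-0.022 -0.067 -0.   ] [ 0.304 -0.953 -0.004]
```

```bash
python3 -m pendant '{"dp":[[0.1,0.6,0],[0.1,0.2,0],[0,0,0],[0,0,0],[0,0,0]],"twist":[[0,-0.05,0],[0,0,0],[0,0,0],[0,0,0],[0,0,0]],"claw":[-1,-1,-1,-1,-1]}'; python3 st.py;python3 -c "
from h import *
s=ctrl.sense()
for n in('scene','top'):
  im=read_camera(n); cv2.imwrite('pics/%s4.png'%n,im[:,:,::-1])
  e=s['eef_pos'];print(proj(n,e),'tip exp',proj(n,e-[0,0,.108])); u,v=proj(n,e);u=int(u);v=int(v); crop(n,im,u-45,v-30,90,110,5,'pics/%s4c.png'%n)
"
```

```text
time: 7.35
eef_pos: [0.4849, 0.0821, 0.2306]
tcp_rot: [-0.002, 0.988, 0.155, -0.002]
contact_force: [0.5, -0.4, -2.1]
opening: 0.24
[0.4849 0.0821 0.2306] F [ 0.49 -0.37 -2.07] op 0.24 t 7.35
twist units [-0.024 -0.046 -0.   ] [ 0.307 -0.952 -0.004]
(np.float64(256.8634077241958), np.float64(133.52977725466195)) tip exp (np.float64(259.06460700415846), np.float64(175.23452810702483))
(np.float64(261.1850169431077), np.float64(257.8496532844848)) tip exp (np.float64(263.33284534263476), np.float64(256.5297781387568))
```

View pics/scene4c.png

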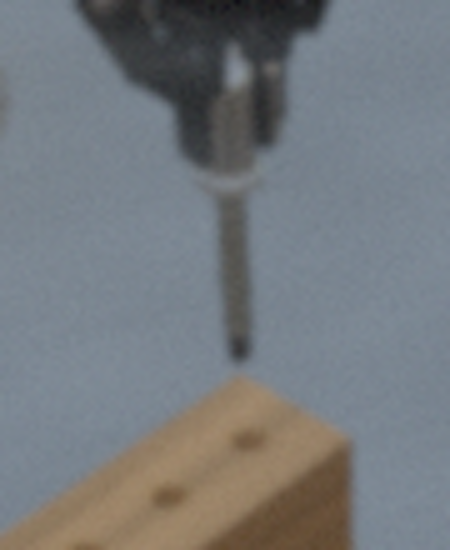

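View pics/top4.png

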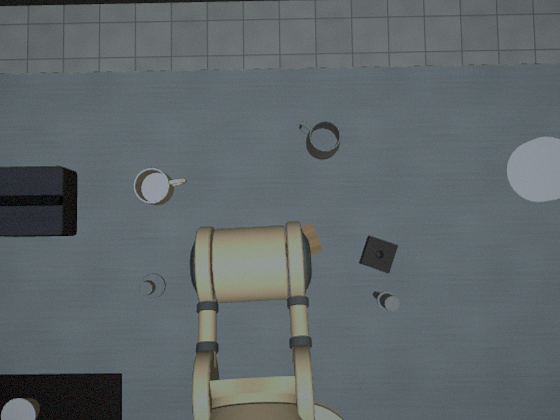

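The scene crop shows the tip at crop (239,355) above the left well at (248,439). I'll correct the small tilt and drop to just above the mouth, where the comparison is more exact.

```bash
python3 -m pendant '{"dp":[[0.05,0,-0.5],[0,0,-0.4],[0,0,-0.1],[0,0,0],[0,0,0]],"twist":[[-0.03,-0.05,0],[0,0,0],[0,0,0],[0,0,0],[0,0,0]],"claw":[-1,-1,-1,-1,-1]}'; python3 st.py;python3 -c "
from h import *
s=ctrl.sense()
for n in('scene',):
  im=read_camera(n); cv2.imwrite('pics/%s5.png'%n,im[:,:,::-1])
  e=s['eef_pos'];print(proj(n,e),'tip exp',proj(n,e-[0,0,.108])); crop(n,im,235,140,50,65,9,'pics/%s5c.png'%n)
"
```

```text
time: 7.95
eef_pos: [0.4864, 0.0804, 0.205]
tcp_rot: [0.0, 0.988, 0.154, 0.0]
contact_force: [0.3, 0.1, -0.6]
opening: 0.242
[0.4864 0.0804 0.205 ] F [ 0.34  0.11 -0.61] op 0.242 t 7.95
twist units [0.006 0.007 0.   ] [ 0.304 -0.953  0.001]
(np.float64(257.0109407508452), np.float64(144.56218485409627)) tip exp (np.float64(259.17055246112386), np.float64(184.92734612341786))
```

View pics/scene5c.png

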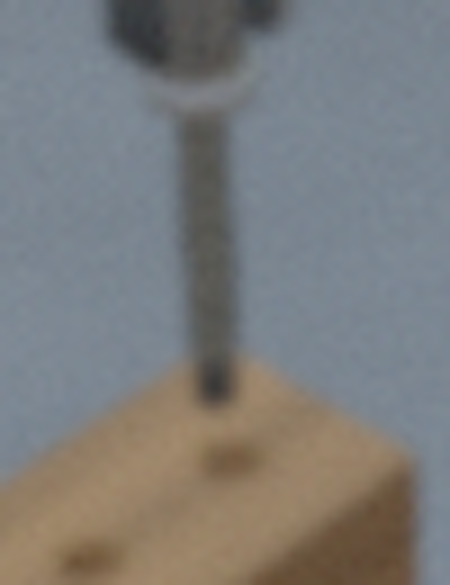

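```bash
python3 -c "
from h import *
W=plane('scene',260.28,190.75,.08)
for v in(182.8,183.5):
  t=plane('scene',258.3,v,.097);print(t.round(4),(W-t).round(4))
print(proj('scene',[.4864,.0804,.102]))
"
```

```text
[0.4789 0.082  0.097 ] [ 0.0083  0.     -0.017 ]
[0.4811 0.0809 0.097 ] [ 0.0061  0.0011 -0.017 ]
(np.float64(259.0633820087), np.float64(183.1720361079791))
```

```bash
python3 - <<'E'
from h import *
im=cv2.imread('pics/scene5.png')
cv2.imwrite('pics/s5z.png',cv2.resize(im[138:194,245:275],None,fx=12,fy=10.5,interpolation=cv2.INTER_NEAREST))
e=np.array([.4864,.0804,.097])
for dx in(0,-.006):
  for h in(0,.015,.095,.099):
    r={0:.005,.015:.006,.095:.014,.099:.014}[h]
    C=e+[dx*(1-h/.126),0,h]
    a=np.linspace(0,2*np.pi,60); P=np.array([proj('scene',C+[r*np.cos(t),r*np.sin(t),0]) for t in a])
    print(dx,h,np.round(proj('scene',C),1),'u',P[:,0].min().round(1),P[:,0].max().round(1),'v',P[:,1].min().round(1),P[:,1].max().round(1))
g=cv2.cvtColor(im,cv2.COLOR_BGR2GRAY)
print('cols256-260',g[144:156,255:262]);print(g[178:194,254:264])
E
```

```text
0 0 [259.2 184.9] u 256.9 261.4 v 183.5 186.4
0 0.015 [258.9 179.6] u 256.1 261.6 v 177.9 181.4
0 0.095 [257.3 149.7] u 250.5 264.0 v 145.8 153.7
0 0.099 [257.2 148.1] u 250.4 263.9 v 144.2 152.1
-0.006 0 [258.  183.4] u 255.7 260.2 v 182.0 184.8
-0.006 0.015 [257.8 178.3] u 255.1 260.5 v 176.6 180.0
-0.006 0.095 [257.  149.4] u 250.2 263.7 v 145.5 153.3
-0.006 0.099 [256.9 147.8] u 250.2 263.7 v 143.9 151.8
cols256-260 [[ 84  82  82  86  84  83  89]
 [ 81  79  75  84  81  87  94]
 [ 84  83  80  83  80  89  98]
 [ 84  83  83  86  90  96 111]
 [ 96  94  95  99 107 110 121]
 [113 113 114 120 123 124 128]
 [125 127 128 128 125 125 123]
 [126 126 121 121 121 119 116]
 [111 107 107 105 105 112 119]
 [100  92  93  94 100 112 123]
 [ 94  86  86  88  93 110 128]
 [ 93  85  83  86  93 109 125]]
[[130 119 103  91  89  89  99 112 126 131]
 [131 120 106  92  85  85  94 115 126 131]
 [129 123 107  84  75  77  90 114 129 139]
 [129 123 105  81  68  68  85 111 132 137]
 [128 122 106  78  60  64  84 109 132 137]
 [130 125 110  81  64  65  85 111 132 138]
 [131 128 114  95  81  84  98 119 133 137]
 [134 131 127 116 107 111 120 127 134 133]
 [133 135 134 133 128 127 128 136 131 133]
 [139 137 140 136 136 135 132 134 132 129]
 [140 137 138 133 130 129 125 125 123 123]
 [142 138 134 127 118 115 112 111 111 116]
 [139 136 130 119 106 102  99  98 103 110]
 [135 132 128 115 104  97  98  98 101 109]
 [135 134 127 117 105 102 103 106 110 118]
 [131 128 126 121 117 115 116 119 123 125]]
```

View pics/s5z.png

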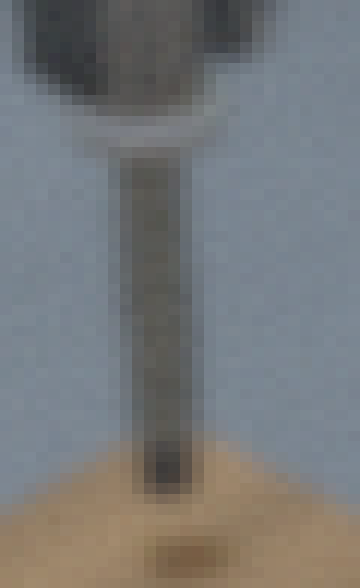

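```bash
python3 - <<'E'
from h import *
def exp(e,hs=(0,.095,.099,.147)):
  for h in hs:
    r={0:.005,.095:.014,.099:.014,.147:.011}[h]
    C=np.array(e)+[0,0,h]
    a=np.linspace(0,2*np.pi,60); P=np.array([proj('scene',C+[r*np.cos(t),r*np.sin(t),0]) for t in a])
    print(h,np.round(proj('scene',C),1),'u',P[:,0].min().round(1),P[:,0].max().round(1),'v',P[:,1].min().round(1),P[:,1].max().round(1))
print('start');exp([.4856,-.1876,.006])
print('at lift');exp([.4863,-.1873,.1279])
for f,(x,y,w,h) in {'scene0':(122,198,30,32),'scene3':(110,150,40,85)}.items():
  im=cv2.imread(f'pics/{f}.png'); cv2.imwrite(f'pics/{f}z.png',cv2.resize(im[y:y+h,x:x+w],None,fx=560//max(w,h)+1,fy=560//max(w,h)+1,interpolation=cv2.INTER_NEAREST)); print(f,560//max(w,h)+1)
E
```

```text
start
0 [149.2 255.9] u 146.9 151.6 v 254.2 257.7
0.095 [140.2 224.3] u 133.1 147.2 v 219.5 229.2
0.099 [139.8 222.9] u 132.7 146.8 v 218.1 227.8
0.147 [134.8 205.2] u 129.0 140.5 v 201.5 209.0
at lift
0 [137.7 214.8] u 135.1 140.2 v 213.0 216.5
0.095 [127.  177.4] u 119.3 134.7 v 172.7 182.2
0.099 [126.6 175.7] u 118.8 134.3 v 171.0 180.5
0.147 [120.6 154.6] u 114.2 126.9 v 151.0 158.3
scene0 18
scene3 7
```

View pics/scene0z.png

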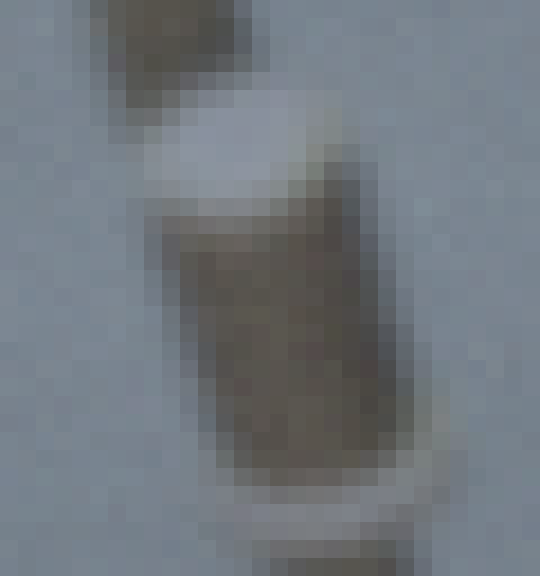

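View pics/scene3z.png

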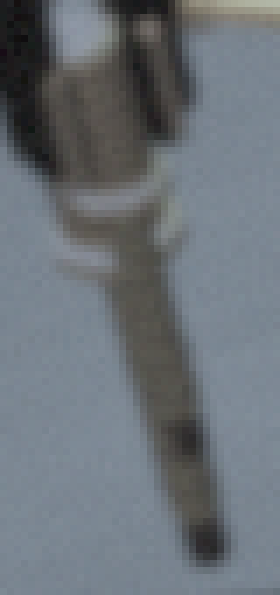

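Comparing the start, lift and current scene views, the collar sits about where kinematics puts it, within about 0.3 px. The tip's lower edge reads higher than expected. A small shift of about +2 mm x and +1 mm y is a good compromise inside the chamfer's catch range. I'll lower to about 5 mm below the mouth and check the force.

```bash
python3 -m pendant '{"dp":[[0.08,0.04,0],[0,0,0],[0,0,-0.4],[0,0,-0.4],[0,0,0]],"twist":[[0,0,0],[0,0,0],[0,0,0],[0,0,0],[0,0,0]],"claw":[-1,-1,-1,-1,-1]}'; python3 st.py;python3 -c "
from h import *
s=ctrl.sense()
for n in('scene',):
  im=read_camera(n); cv2.imwrite('pics/%s6.png'%n,im[:,:,::-1])
  crop(n,im,235,140,50,65,9,'pics/%s6c.png'%n)
"
```

```text
time: 8.5
eef_pos: [0.4891, 0.0816, 0.1842]
tcp_rot: [0.0, 0.988, 0.154, 0.001]
contact_force: [-0.7, -0.1, -0.8]
opening: 0.239
[0.4891 0.0816 0.1842] F [-0.68 -0.1  -0.85] op 0.239 t 8.5
twist units [0.005 0.024 0.   ] [ 0.305 -0.953  0.001]
```

View pics/scene6c.png

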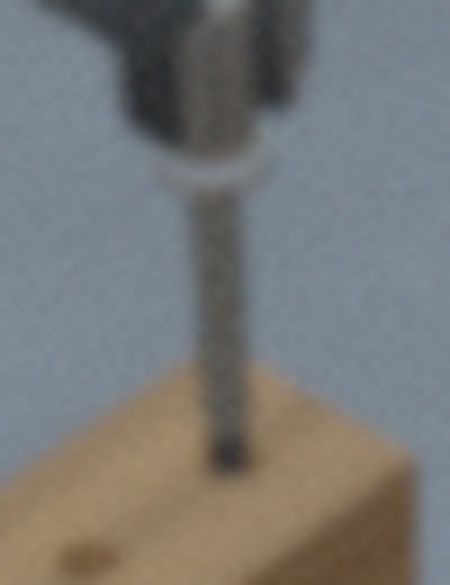

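The feeler now sits in the well mouth (tip at crop (230,470), well centre at (231,460)) with no contact force. I'll go down in small calls.

```bash
python3 -m pendant '{"dp":[[0,0,-0.2],[0,0,-0.2],[0,0,-0.1],[0,0,0],[0,0,0]],"twist":[[0,0,0],[0,0,0],[0,0,0],[0,0,0],[0,0,0]],"claw":[-1,-1,-1,-1,-1]}'; python3 st.py
```

```text
time: 9.05
eef_pos: [0.4892, 0.0816, 0.171]
tcp_rot: [0.0, 0.988, 0.154, 0.001]
contact_force: [-0.5, -0.3, -0.7]
opening: 0.238
[0.4892 0.0816 0.171 ] F [-0.48 -0.34 -0.68] op 0.238 t 9.05
twist units [0.005 0.024 0.   ] [ 0.305 -0.953  0.001]
```

```bash
python3 -m pendant '{"dp":[[0,0,-0.1],[0,0,-0.1],[0,0,-0.05],[0,0,0],[0,0,0]],"twist":[[0,0,0],[0,0,0],[0,0,0],[0,0,0],[0,0,0]],"claw":[-1,-1,-1,-1,-1]}'
```

```text
time: 9.55
eef_pos: [0.4894, 0.0817, 0.1645]
tcp_rot: [0.0, 0.988, 0.154, 0.002]
contact_force: [-0.2, -0.7, -0.4]
opening: 0.238
```

```bash
sleep 1; python3 st.py
```

```text
[0.4894 0.0817 0.1645] F [-0.16 -0.7  -0.35] op 0.238 t 9.55
twist units [0.003 0.03  0.   ] [ 0.305 -0.953  0.001]
```

```bash
python3 -m pendant '{"dp":[[0,0,-0.1],[0,0,-0.1],[0,0,-0.05],[0,0,0],[0,0,0]],"twist":[[0,-0.02,0],[0,0,0],[0,0,0],[0,0,0],[0,0,0]],"claw":[-1,-1,-1,-1,-1]}'
```

```text
time: 10.05
eef_pos: [0.4893, 0.0818, 0.1577]
tcp_rot: [0.001, 0.988, 0.154, 0.003]
contact_force: [-0.5, 0.6, -1.2]
opening: 0.239
```

```bash
python3 -m pendant '{"dp":[[0,0,-0.1],[0,0,-0.1],[0,0,-0.05],[0,0,0],[0,0,0]],"twist":[[0.01,0.05,0],[0,0,0],[0,0,0],[0,0,0],[0,0,0]],"claw":[-1,-1,-1,-1,-1]}'
```

```text
time: 10.55
eef_pos: [0.4896, 0.0817, 0.1509]
tcp_rot: [-0.0, 0.988, 0.154, 0.0]
contact_force: [0.0, -0.1, -0.5]
opening: 0.241
```

```bash
python3 -m pendant '{"dp":[[0,0,-0.1],[0,0,-0.1],[0,0,-0.05],[0,0,0],[0,0,0]],"twist":[[0,0,0],[0,0,0],[0,0,0],[0,0,0],[0,0,0]],"claw":[-1,-1,-1,-1,-1]}'
```

```text
time: 11.05
eef_pos: [0.4895, 0.0817, 0.1441]
tcp_rot: [-0.0, 0.988, 0.154, 0.0]
contact_force: [-0.4, -0.0, -1.3]
opening: 0.242
```

```bash
python3 -m pendant '{"dp":[[0,0,-0.1],[0,0,-0.1],[0,0,-0.05],[0,0,0],[0,0,0]],"twist":[[0,0,0],[0,0,0],[0,0,0],[0,0,0],[0,0,0]],"claw":[-1,-1,-1,-1,-1]}'
```

```text
time: 11.55
eef_pos: [0.4895, 0.0817, 0.1372]
tcp_rot: [-0.0, 0.988, 0.154, 0.0]
contact_force: [-1.0, -0.2, -1.2]
opening: 0.244
```

```bash
python3 -m pendant '{"dp":[[0,0,-0.1],[0,0,-0.1],[0,0,-0.05],[0,0,0],[0,0,0]],"twist":[[0,0,0],[0,0,0],[0,0,0],[0,0,0],[0,0,0]],"claw":[-1,-1,-1,-1,-1]}'
```

```text
time: 12.05
eef_pos: [0.4895, 0.0817, 0.1304]
tcp_rot: [-0.0, 0.988, 0.154, -0.0]
contact_force: [0.2, -0.1, -1.0]
opening: 0.238
```

```bash
python3 -m pendant '{"dp":[[0,0,-0.1],[0,0,-0.1],[0,0,-0.05],[0,0,0],[0,0,0]],"twist":[[0,0,0],[0,0,0],[0,0,0],[0,0,0],[0,0,0]],"claw":[-1,-1,-1,-1,-1]}'
```

```text
time: 12.55
eef_pos: [0.4897, 0.0818, 0.1241]
tcp_rot: [-0.0, 0.988, 0.154, 0.0]
contact_force: [-2.1, -0.2, 4.0]
opening: 0.242
```

```bash
python3 -m pendant '{"dp":[[0,0,0],[0,0,0],[0,0,0],[0,0,0],[0,0,0]],"twist":[[0,0,0],[0,0,0],[0,0,0],[0,0,0],[0,0,0]],"claw":[-1,-1,-1,-1,-1]}'; python3 st.py
```

```text
time: 13.05
eef_pos: [0.4897, 0.0818, 0.1243]
tcp_rot: [-0.0, 0.988, 0.154, 0.0]
contact_force: [-1.2, 0.5, 2.8]
opening: 0.241
[0.4897 0.0818 0.1243] F [-1.23  0.5   2.82] op 0.241 t 13.05
twist units [-0.009  0.006  0.   ] [ 0.305 -0.952 -0.001]
```

Left well: contact at 3.4–4.9 N including the rod's weight, so the feeler gave about 3.5 mm. The bottom is at about z=0.020, a depth of about 60 mm. I'll lift out and go to the middle well.

```bash
python3 -m pendant '{"dp":[[0,0,0.4],[0,0,0.8],[0,0,0.9],[0,0,0.7],[0,0,0.2]],"twist":[[0,0,0],[0,0,0],[0,0,0],[0,0,0],[0,0,0]],"claw":[-1,-1,-1,-1,-1]}'; python3 st.py;  python3 -m pendant '{"dp":[[0.25,-0.7,0],[0.3,-0.8,0],[0.1,-0.3,0],[0,0,0],[0,0,0]],"twist":[[0,0,0],[0,0,0],[0,0,0],[0,0,0],[0,0,0]],"claw":[-1,-1,-1,-1,-1]}'; python3 st.py
```

```text
time: 13.55
eef_pos: [0.489, 0.0816, 0.203]
tcp_rot: [-0.0, 0.988, 0.154, -0.0]
contact_force: [0.6, -0.3, -1.4]
opening: 0.24
[0.489  0.0816 0.203 ] F [ 0.59 -0.31 -1.45] op 0.24 t 13.55
twist units [-0.005 -0.01  -0.   ] [ 0.305 -0.952 -0.001]
time: 14.05
eef_pos: [0.5052, 0.0359, 0.2036]
tcp_rot: [-0.0, 0.988, 0.154, -0.0]
contact_force: [-0.0, -0.0, -1.0]
opening: 0.242
[0.5052 0.0359 0.2036] F [-0.04 -0.04 -1.03] op 0.242 t 14.05
twist units [-0.008 -0.002 -0.   ] [ 0.305 -0.952 -0.001]
```

```bash
python3 -m pendant '{"dp":[[0.02,-0.06,0],[0,0,-0.1],[0,0,-0.3],[0,0,-0.3],[0,0,0]],"twist":[[0,0,0],[0,0,0],[0,0,0],[0,0,0],[0,0,0]],"claw":[-1,-1,-1,-1,-1]}'; python3 st.py;python3 -c "
from h import *
im=read_camera('scene'); cv2.imwrite('pics/scene7.png',im[:,:,::-1])
crop('scene',im,220,150,55,65,9,'pics/scene7c.png')
"
```

```text
time: 14.55
eef_pos: [0.5046, 0.0362, 0.184]
tcp_rot: [-0.001, 0.988, 0.155, -0.001]
contact_force: [0.5, 0.4, -1.5]
opening: 0.241
[0.5046 0.0362 0.184 ] F [ 0.52  0.39 -1.55] op 0.241 t 14.55
twist units [-0.012 -0.017 -0.   ] [ 0.306 -0.952 -0.002]
```

View pics/scene7c.png

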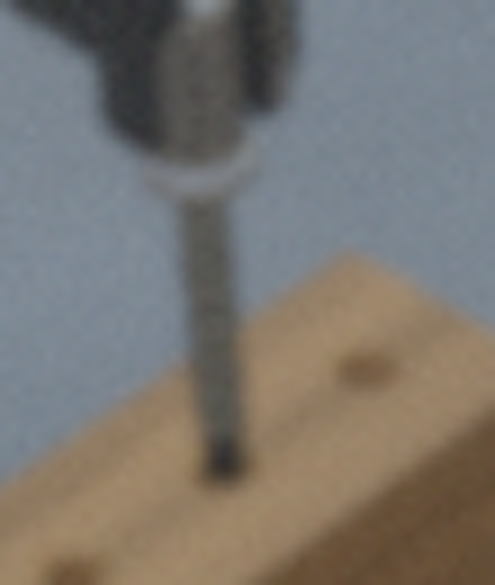

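The feeler is in the middle well's mouth at crop (222,470). I'll nudge it the last mm or two and lower.

```bash
python3 -m pendant '{"dp":[[0.05,-0.07,0],[0,0,0],[0,0,-0.2],[0,0,-0.2],[0,0,0]],"twist":[[0,0,0],[0,0,0],[0,0,0],[0,0,0],[0,0,0]],"claw":[-1,-1,-1,-1,-1]}'; python3 st.py
```

```text
time: 15.1
eef_pos: [0.5064, 0.0343, 0.1739]
tcp_rot: [-0.001, 0.988, 0.155, -0.0]
contact_force: [-0.2, 1.2, -1.3]
opening: 0.243
[0.5064 0.0343 0.1739] F [-0.17  1.25 -1.35] op 0.243 t 15.1
twist units [-0.012 -0.006 -0.   ] [ 0.306 -0.952 -0.001]
```

```bash
python3 -m pendant '{"dp":[[0,0,-0.1],[0,0,-0.1],[0,0,-0.05],[0,0,0],[0,0,0]],"twist":[[0,0,0],[0,0,0],[0,0,0],[0,0,0],[0,0,0]],"claw":[-1,-1,-1,-1,-1]}'
```

```text
time: 15.6
eef_pos: [0.5064, 0.0343, 0.1669]
tcp_rot: [-0.001, 0.988, 0.155, -0.0]
contact_force: [0.1, -0.6, 0.2]
opening: 0.241
```

```bash
python3 -m pendant '{"dp":[[0,0,-0.06],[0,0,-0.05],[0,0,0],[0,0,0],[0,0,0]],"twist":[[0,0,0],[0,0,0],[0,0,0],[0,0,0],[0,0,0]],"claw":[-1,-1,-1,-1,-1]}'; python3 st.py
```

```text
time: 16.1
eef_pos: [0.5064, 0.0344, 0.1641]
tcp_rot: [-0.001, 0.988, 0.155, -0.0]
contact_force: [-0.6, 0.7, -0.4]
opening: 0.244
[0.5064 0.0344 0.1641] F [-0.62  0.73 -0.45] op 0.244 t 16.1
twist units [-0.013 -0.006 -0.   ] [ 0.306 -0.952 -0.001]
```

No contact yet, so that was noise. I'll keep going.

```bash
python3 -m pendant '{"dp":[[0,0,-0.1],[0,0,-0.1],[0,0,-0.05],[0,0,0],[0,0,0]],"twist":[[0,0,0],[0,0,0],[0,0,0],[0,0,0],[0,0,0]],"claw":[-1,-1,-1,-1,-1]}'
```

```text
time: 16.6
eef_pos: [0.5063, 0.0344, 0.1572]
tcp_rot: [-0.001, 0.988, 0.155, -0.0]
contact_force: [0.1, -0.3, -1.1]
opening: 0.24
```

```bash
python3 -m pendant '{"dp":[[0,0,-0.1],[0,0,-0.1],[0,0,-0.05],[0,0,0],[0,0,0]],"twist":[[0,0,0],[0,0,0],[0,0,0],[0,0,0],[0,0,0]],"claw":[-1,-1,-1,-1,-1]}'
```

```text
time: 17.1
eef_pos: [0.5063, 0.0343, 0.1504]
tcp_rot: [-0.001, 0.988, 0.155, -0.0]
contact_force: [0.4, -0.0, -1.3]
opening: 0.245
```

```bash
python3 -m pendant '{"dp":[[0,0,-0.1],[0,0,-0.1],[0,0,-0.05],[0,0,0],[0,0,0]],"twist":[[0,0,0],[0,0,0],[0,0,0],[0,0,0],[0,0,0]],"claw":[-1,-1,-1,-1,-1]}'
```

```text
time: 17.6
eef_pos: [0.5065, 0.0344, 0.1439]
tcp_rot: [-0.001, 0.988, 0.155, -0.0]
contact_force: [-0.4, 1.0, 2.3]
opening: 0.239
```

```bash
python3 -m pendant '{"dp":[[0,0,-0.06],[0,0,0],[0,0,0],[0,0,0],[0,0,0]],"twist":[[0,0,0],[0,0,0],[0,0,0],[0,0,0],[0,0,0]],"claw":[-1,-1,-1,-1,-1]}';python3 -c "
from h import *
im=read_camera('scene'); cv2.imwrite('pics/scene8.png',im[:,:,::-1])
crop('scene',im,220,150,55,65,9,'pics/scene8c.png')
"; python3 st.py
```

```text
time: 18.1
eef_pos: [0.5065, 0.0345, 0.1426]
tcp_rot: [-0.001, 0.988, 0.155, 0.0]
contact_force: [-0.8, -0.2, 3.4]
opening: 0.238
[0.5065 0.0344 0.1426] F [-2.23 -0.16  3.01] op 0.24 t 18.15
twist units [-0.014 -0.001 -0.   ] [ 0.306 -0.952 -0.001]
```

View pics/scene8c.png

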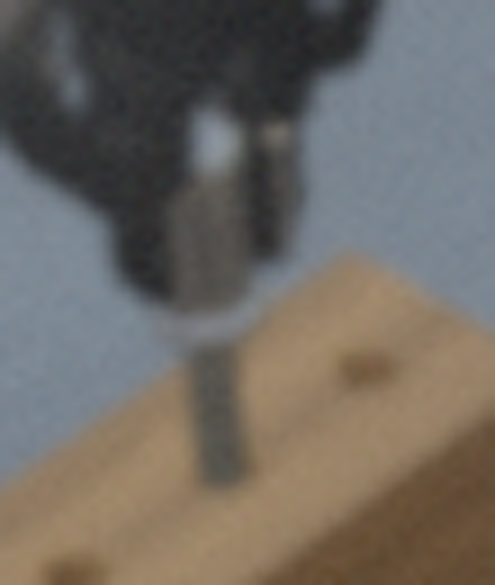

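The picture shows the stem deep in the middle well. About 4.1 N means roughly 3 mm of give, and a depth of about 42 mm. Next is the right well.

```bash
python3 -m pendant '{"dp":[[0,0,0.4],[0,0,0.8],[0,0,0.8],[0,0,0.3],[0,0,0]],"twist":[[0,0,0],[0,0,0],[0,0,0],[0,0,0],[0,0,0]],"claw":[-1,-1,-1,-1,-1]}'; python3 st.py;  python3 -m pendant '{"dp":[[0.25,-0.7,0],[0.3,-0.8,0],[0.1,-0.35,0],[0,0,0],[0,0,0]],"twist":[[0,0,0],[0,0,0],[0,0,0],[0,0,0],[0,0,0]],"claw":[-1,-1,-1,-1,-1]}'; python3 st.py
```

```text
time: 18.65
eef_pos: [0.5064, 0.0343, 0.2033]
tcp_rot: [-0.001, 0.988, 0.155, -0.0]
contact_force: [-0.0, -0.5, -1.5]
opening: 0.242
[0.5064 0.0343 0.2033] F [-0.  -0.5 -1.5] op 0.242 t 18.65
twist units [-0.011 -0.004 -0.   ] [ 0.306 -0.952 -0.001]
time: 19.15
eef_pos: [0.5217, -0.0126, 0.2011]
tcp_rot: [-0.001, 0.988, 0.155, -0.001]
contact_force: [0.4, 0.5, -2.2]
opening: 0.24
[ 0.5217 -0.0126  0.2011] F [ 0.41  0.45 -2.16] op 0.24 t 19.15
twist units [-0.018 -0.029 -0.   ] [ 0.307 -0.952 -0.003]
```

```bash
python3 -m pendant '{"dp":[[0.04,0,0],[0,0,-0.1],[0,0,-0.3],[0,0,-0.2],[0,0,0]],"twist":[[-0.02,-0.03,0],[0,0,0],[0,0,0],[0,0,0],[0,0,0]],"claw":[-1,-1,-1,-1,-1]}'; python3 st.py;python3 -c "
from h import *
im=read_camera('scene'); cv2.imwrite('pics/scene9.png',im[:,:,::-1])
crop('scene',im,205,160,55,65,9,'pics/scene9c.png')
"
```

```text
time: 19.65
eef_pos: [0.5216, -0.0104, 0.1841]
tcp_rot: [-0.0, 0.988, 0.156, -0.001]
contact_force: [0.4, 0.1, -1.3]
opening: 0.238
[ 0.5216 -0.0104  0.1841] F [ 0.41  0.13 -1.3 ] op 0.238 t 19.65
twist units [-0.001 -0.01  -0.   ] [ 0.308 -0.951 -0.   ]
```

View pics/scene9c.png

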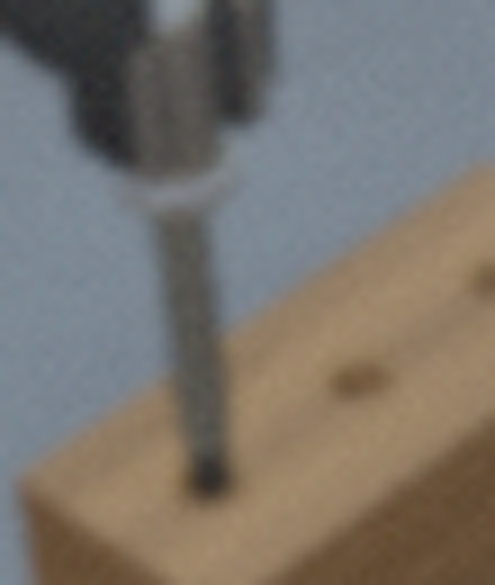

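The feeler is over the right well's mouth at crop (207,485). I'll nudge it +1.4 mm in x and −2.2 mm in y, then lower.

```bash
python3 -m pendant '{"dp":[[0.05,-0.09,0],[0,0,0],[0,0,-0.2],[0,0,-0.2],[0,0,0]],"twist":[[0,0,0],[0,0,0],[0,0,0],[0,0,0],[0,0,0]],"claw":[-1,-1,-1,-1,-1]}'; python3 st.py
```

```text
time: 20.2
eef_pos: [0.5233, -0.013, 0.1739]
tcp_rot: [-0.0, 0.988, 0.156, -0.0]
contact_force: [0.1, 0.3, -1.3]
opening: 0.238
[ 0.5233 -0.013   0.1739] F [ 0.08  0.32 -1.27] op 0.238 t 20.2
twist units [ 0.    -0.001  0.   ] [ 0.308 -0.951 -0.   ]
```

```bash
python3 -m pendant '{"dp":[[0,0,-0.1],[0,0,-0.1],[0,0,-0.05],[0,0,0],[0,0,0]],"twist":[[0,0,0],[0,0,0],[0,0,0],[0,0,0],[0,0,0]],"claw":[-1,-1,-1,-1,-1]}'
```

```text
time: 20.7
eef_pos: [0.5231, -0.0128, 0.1669]
tcp_rot: [-0.0, 0.988, 0.156, -0.0]
contact_force: [-0.1, -0.3, -1.7]
opening: 0.24
```

```bash
python3 -m pendant '{"dp":[[0,0,-0.1],[0,0,-0.1],[0,0,-0.05],[0,0,0],[0,0,0]],"twist":[[0,0,0],[0,0,0],[0,0,0],[0,0,0],[0,0,0]],"claw":[-1,-1,-1,-1,-1]}'
```

```text
time: 21.2
eef_pos: [0.5233, -0.0128, 0.1606]
tcp_rot: [-0.0, 0.988, 0.156, 0.0]
contact_force: [-1.2, 1.1, 1.9]
opening: 0.243
```

```bash
python3 -m pendant '{"dp":[[0,0,-0.07],[0,0,0],[0,0,0],[0,0,0],[0,0,0]],"twist":[[0,0,0],[0,0,0],[0,0,0],[0,0,0],[0,0,0]],"claw":[-1,-1,-1,-1,-1]}'; python3 st.py
```

```text
time: 21.7
eef_pos: [0.5234, -0.0127, 0.1591]
tcp_rot: [-0.0, 0.988, 0.156, 0.0]
contact_force: [-2.3, 1.3, 3.7]
opening: 0.245
[ 0.5234 -0.0127  0.1591] F [-2.35  1.27  3.73] op 0.245 t 21.7
twist units [-0.003  0.004  0.   ] [ 0.308 -0.951 -0.   ]
```

```bash
python3 -m pendant '{"dp":[[-0.05,0.02,-0.02],[0,0,0],[0,0,0],[0,0,0],[0,0,0]],"twist":[[0,0,0],[0,0,0],[0,0,0],[0,0,0],[0,0,0]],"claw":[-1,-1,-1,-1,-1]}'; python3 st.py;python3 -c "
from h import *
im=read_camera('scene'); cv2.imwrite('pics/scene10.png',im[:,:,::-1])
crop('scene',im,205,160,55,65,9,'pics/scene10c.png')
"; python3 st.py
```

```text
time: 22.2
eef_pos: [0.5229, -0.0126, 0.159]
tcp_rot: [0.0, 0.988, 0.156, 0.001]
contact_force: [-0.9, 0.0, 3.9]
opening: 0.24
[ 0.5229 -0.0126  0.159 ] F [-0.87  0.01  3.86] op 0.24 t 22.2
twist units [0.004 0.024 0.   ] [ 0.308 -0.951  0.001]
[ 0.523  -0.0126  0.159 ] F [-0.16 -0.66  4.1 ] op 0.242 t 22.25
twist units [0.004 0.024 0.   ] [ 0.308 -0.951  0.001]
```

View pics/scene10c.png

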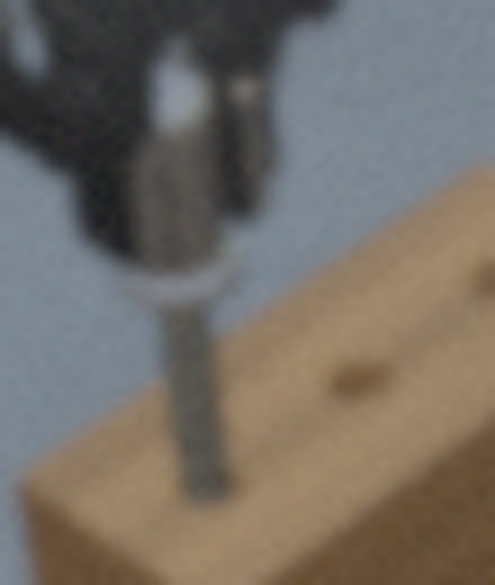

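The side forces are gone and about 4.9 N remains, so this is a real bottom at about 25 mm depth with about 4 mm of give. The depths are left 60, middle 42 and right 25 mm, so I'll return to the left well.

```bash
python3 -m pendant '{"dp":[[0,0,0.4],[0,0,0.7],[0,0,0.6],[0,0,0],[0,0,0]],"twist":[[0,0,0],[0,0,0],[0,0,0],[0,0,0],[0,0,0]],"claw":[-1,-1,-1,-1,-1]}'; python3 -m pendant '{"dp":[[-0.25,0.7,0],[-0.35,1,0],[-0.35,1,0],[-0.2,0.6,0],[0,0,0]],"twist":[[0,0.02,0],[0,0,0],[0,0,0],[0,0,0],[0,0,0]],"claw":[-1,-1,-1,-1,-1]}'; python3 st.py
```

```text
time: 22.75
eef_pos: [0.5219, -0.0124, 0.2034]
tcp_rot: [0.0, 0.988, 0.156, -0.0]
contact_force: [0.5, 0.7, -1.5]
opening: 0.244
time: 23.25
eef_pos: [0.4904, 0.0721, 0.2001]
tcp_rot: [-0.001, 0.988, 0.155, -0.003]
contact_force: [0.8, -0.3, -1.8]
opening: 0.242
[0.4904 0.0721 0.2001] F [ 0.77 -0.26 -1.78] op 0.242 t 23.25
twist units [ 0.    -0.065  0.   ] [ 0.306 -0.952 -0.002]
```

```bash
python3 -m pendant '{"dp":[[-0.04,0.35,0],[0,0,0],[0,0,0],[0,0,0],[0,0,0]],"twist":[[0,-0.06,0],[0,0,0],[0,0,0],[0,0,0],[0,0,0]],"claw":[-1,-1,-1,-1,-1]}'; python3 st.py
```

```text
time: 23.75
eef_pos: [0.4897, 0.0798, 0.199]
tcp_rot: [0.0, 0.988, 0.155, -0.001]
contact_force: [0.0, -0.7, -1.4]
opening: 0.238
[0.4897 0.0798 0.199 ] F [ 0.02 -0.73 -1.35] op 0.238 t 23.75
twist units [ 0.005 -0.013  0.   ] [ 0.305 -0.952  0.   ]
```

```bash
python3 -m pendant '{"dp":[[0,0.08,0],[0,0,0],[0,0,-0.3],[0,0,-0.3],[0,0,0]],"twist":[[0,0,0],[0,0,0],[0,0,0],[0,0,0],[0,0,0]],"claw":[-1,-1,-1,-1,-1]}'; python3 st.py
```

```text
time: 24.25
eef_pos: [0.4899, 0.0813, 0.1826]
tcp_rot: [0.0, 0.988, 0.154, -0.001]
contact_force: [-0.6, 0.4, -0.7]
opening: 0.242
[0.4899 0.0813 0.1826] F [-0.62  0.44 -0.67] op 0.242 t 24.25
twist units [ 0.006 -0.011  0.   ] [ 0.304 -0.953  0.   ]
```

```bash
python3 -m pendant '{"dp":[[-0.02,0.02,-0.3],[0,0,-0.4],[0,0,-0.4],[0,0,-0.2],[0,0,0]],"twist":[[0,0,0],[0,0,0],[0,0,0],[0,0,0],[0,0,0]],"claw":[-1,-1,-1,-1,-1]}'; python3 st.py
```

```text
time: 24.75
eef_pos: [0.4888, 0.0818, 0.1463]
tcp_rot: [0.0, 0.988, 0.154, -0.001]
contact_force: [-0.0, -0.1, -0.4]
opening: 0.24
[0.4888 0.0818 0.1463] F [-0.02 -0.12 -0.35] op 0.24 t 24.75
twist units [ 0.006 -0.027  0.   ] [ 0.304 -0.953 -0.   ]
```

```bash
python3 -m pendant '{"dp":[[0,0,-0.2],[0,0,-0.2],[0,0,-0.1],[0,0,0],[0,0,0]],"twist":[[0,-0.03,0],[0,0,0],[0,0,0],[0,0,0],[0,0,0]],"claw":[-1,-1,-1,-1,-1]}'; python3 st.py
```

```text
time: 25.25
eef_pos: [0.4891, 0.0818, 0.133]
tcp_rot: [0.0, 0.988, 0.154, 0.001]
contact_force: [0.1, -0.5, -1.2]
opening: 0.243
[0.4891 0.0818 0.133 ] F [ 0.1  -0.45 -1.16] op 0.243 t 25.25
twist units [0.007 0.012 0.   ] [ 0.305 -0.952  0.001]
```

```bash
python3 -m pendant '{"dp":[[0,0,-0.1],[0,0,-0.08],[0,0,0],[0,0,0],[0,0,0]],"twist":[[0,0,0],[0,0,0],[0,0,0],[0,0,0],[0,0,0]],"claw":[-1,-1,-1,-1,-1]}'; python3 st.py
```

```text
time: 25.75
eef_pos: [0.4894, 0.0819, 0.1286]
tcp_rot: [0.0, 0.988, 0.154, 0.001]
contact_force: [0.4, -0.1, -0.9]
opening: 0.243
[0.4894 0.0819 0.1286] F [ 0.41 -0.15 -0.91] op 0.243 t 25.75
twist units [0.006 0.02  0.   ] [ 0.305 -0.952  0.001]
```

```bash
python3 -m pendant '{"dp":[[0,0,-0.06],[0,0,0],[0,0,0],[0,0,0],[0,0,0]],"twist":[[0,0,0],[0,0,0],[0,0,0],[0,0,0],[0,0,0]],"claw":[-1,-1,-1,-1,-1]}'; python3 st.py
```

```text
time: 26.25
eef_pos: [0.4895, 0.0819, 0.1273]
tcp_rot: [0.0, 0.988, 0.154, 0.001]
contact_force: [0.1, 1.0, 0.7]
opening: 0.24
[0.4895 0.0819 0.1273] F [0.07 0.98 0.67] op 0.24 t 26.25
twist units [0.005 0.024 0.   ] [ 0.305 -0.952  0.001]
```

```bash
python3 -m pendant '{"dp":[[0,0,0],[0,0,0],[0,0,0],[0,0,0],[0,0,0]],"twist":[[0,0,0],[0,0,0],[0,0,0],[0,0,0],[0,0,0]],"claw":[-0.5,-0.45,-0.4,-0.3,-0.2]}'; python3 -m pendant '{"dp":[[0,0,0],[0,0,0],[0,0,0],[0,0,0],[0,0,0]],"twist":[[0,0,0],[0,0,0],[0,0,0],[0,0,0],[0,0,0]],"claw":[0,0.2,0.4,0.4,0.4]}';python3 -c "
from h import *
im=read_camera('scene'); cv2.imwrite('pics/scene11.png',im[:,:,::-1])
crop('scene',im,225,120,70,85,7,'pics/scene11c.png')
"; python3 st.py
```

```text
time: 26.75
eef_pos: [0.4898, 0.0819, 0.1273]
tcp_rot: [0.001, 0.988, 0.154, 0.001]
contact_force: [0.4, 0.7, -0.9]
opening: 0.394
time: 27.25
eef_pos: [0.4898, 0.0819, 0.1273]
tcp_rot: [0.001, 0.988, 0.154, 0.001]
contact_force: [-0.0, -0.0, 0.5]
opening: 0.705
[0.4898 0.0819 0.1273] F [0.39 0.1  0.37] op 0.702 t 27.3
twist units [0.006 0.029 0.   ] [ 0.305 -0.952  0.001]
```

View pics/scene11c.png

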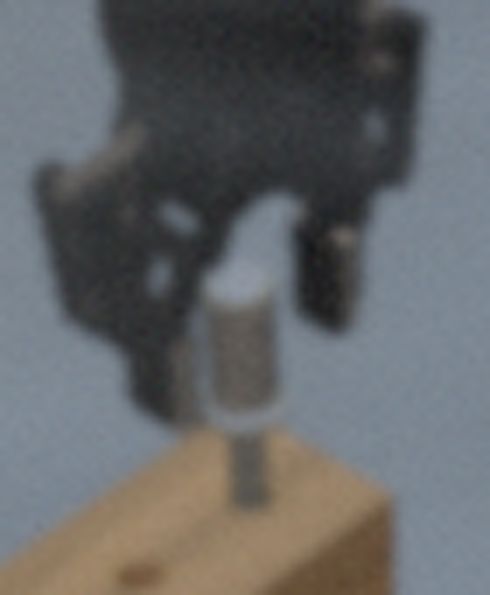

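The rod stands upright in the left well, free between the open fingers. I'll lift straight up.

```bash
python3 -m pendant '{"dp":[[0,0,0],[0,0,0.2],[0,0,0.4],[0,0,0.6],[0,0,0.8]],"twist":[[0,0,0],[0,0,0],[0,0,0],[0,0,0],[0,0,0]],"claw":[1,1,1,1,1]}';python3 -m pendant '{"dp":[[0,0,1],[0,0,1],[0,0,1],[0,0,1],[0,0,0.5]],"twist":[[0,0,0],[0,0,0],[0,0,0],[0,0,0],[0,0,0]],"claw":[1,1,1,1,1]}';python3 -m pendant '{"dp":[[-1,-1,0],[-1,-1,0],[-1,-1,0],[-1,-1,0],[-0.3,-0.3,0]],"twist":[[0,0,0],[0,0,0],[0,0,0],[0,0,0],[0,0,0]],"claw":[1,1,1,1,1]}';python3 -m pendant '{"dp":[[0,0,0],[0,0,0],[0,0,0],[0,0,0],[0,0,0]],"twist":[[0,0,0],[0,0,0],[0,0,0],[0,0,0],[0,0,0]],"claw":[1,1,1,1,1]}'; python3 -c "
from h import *
im=read_camera('scene'); cv2.imwrite('pics/scene12.png',im[:,:,::-1])
crop('scene',im,200,120,100,120,5,'pics/scene12c.png')
im=read_camera('top'); cv2.imwrite('pics/top12.png',im[:,:,::-1])
"; python3 st.py
```

```text
time: 27.8
eef_pos: [0.4884, 0.0818, 0.1785]
tcp_rot: [0.0, 0.988, 0.154, -0.001]
contact_force: [0.5, 0.2, -0.1]
opening: 0.999
time: 28.3
eef_pos: [0.4876, 0.0818, 0.3009]
tcp_rot: [0.0, 0.988, 0.154, 0.001]
contact_force: [1.1, 0.1, -1.4]
opening: 1.005
time: 28.8
eef_pos: [0.3777, -0.0273, 0.3074]
tcp_rot: [0.002, 0.988, 0.156, 0.006]
contact_force: [-0.0, 0.2, -0.1]
opening: 0.997
time: 29.3
eef_pos: [0.3792, -0.0264, 0.309]
tcp_rot: [0.002, 0.988, 0.156, 0.007]
contact_force: [-0.1, 0.4, 0.6]
opening: 1.004
[ 0.3791 -0.0265  0.309 ] F [0.78 0.48 0.44] op 1.0 t 29.4
twist units [0.013 0.137 0.   ] [ 0.307 -0.952  0.006]
```

View pics/scene12c.png

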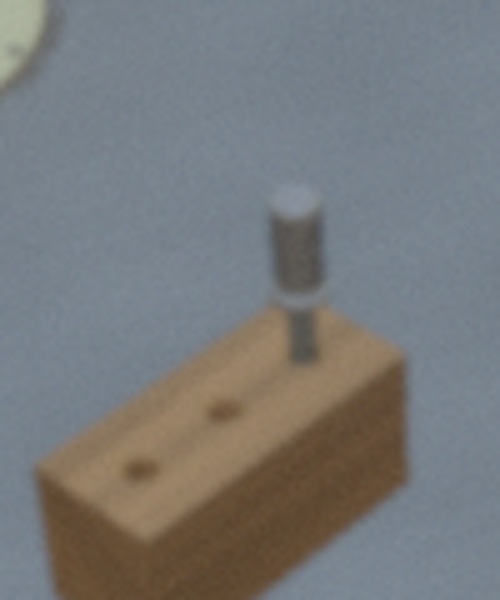

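View pics/top12.png

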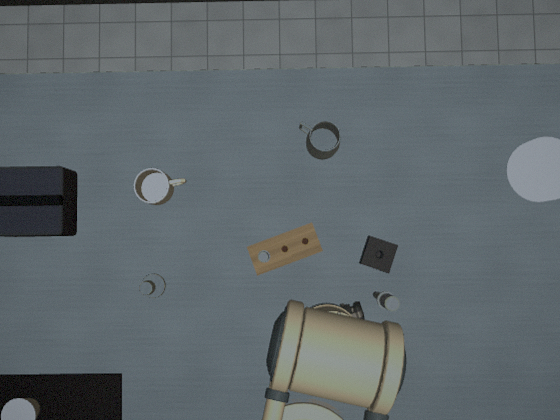

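The rod stands upright in the left well: (264,257) in the top view, crop (300,280) in the scene view. The jug, cup, tamper and decoy haven't moved, and the arm is clear.

```bash
python3 -c "
from station import workorder
print(workorder.hand_in())"
```

```text
the job is handed in; nothing more can be done
None
```

I sounded the three wells from left to right and left the rod standing free on the bottom of the left one, which is the deepest. I handed the job in at about 29.4 s.

| Well | Depth | Feeler give (from wrist force) |
|---|---|---|
| Left | about 60 mm | about 3.5 mm |
| Middle | about 42 mm | about 3 mm |
| Right | about 25 mm | about 4 mm |

- **Last checks:** both cameras show the rod upright in the left well and the gripper open and clear of it. The jug, cup, tamper and the larger look-alike rod are where they started.
- **Force noise:** the wrist force reading wandered by about 1 N, so each give figure is only good to about 1 mm. One middle-well reading looked like contact but wasn't, so I carried on to the real bottom.
- **Right well:** side forces of about 2 N appeared while pressing. They went away after a small sideways shift, and the bottom reading stayed.
- **Camera disagreement:** the two views disagreed by about 2 mm, and the tip in the scene view read up to 6–8 mm off where the arm's pose put it. I lined up on a compromise, and the rod entered all three wells without catching.

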